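Stage a disc and swing the camera arm to it

TASK

Get the turned wooden disc ready for its photo: lift it out of the pine stand and lower it, without dropping it, into the four-tined metal rack so that it stands upright between the tines, and let go. Then tilt the camera remote's sprung joystick well over straight sideways towards the side where the rack stands (not the other way), so that the camera arm swings round, hold it there for about three seconds, then let the stick and arm come back to the middle. Leave the camera arm itself and the ornaments alone.

Things in the scene. Friction and masses are not known exactly. Their poses are not given: they have to be found in the camera images.
- disc_center (a point): centre of the turned wooden disc, dark brown with a lighter face, 120 mm diameter and 12 mm thick, 90 g. It starts standing on edge in the pine stand. Its x axis is the disc's axis (normal to the faces), level while it stands; y and z lie in its plane.
- stand: pine trough fixed to the shelf that holds the disc at the start, at the left or right with the rack on the other side: 80 mm (x) by 140 mm (y), two side walls along its y, 65 mm high, 20 mm apart. Origin under its centre on the shelf. The disc's centre is 84 mm above the origin; its upper 79 mm stands clear of the walls.
- rack: fixed metal rack, foot 90 (x) by 110 (y) by 12 mm, origin under its centre on the shelf. Four dark steel tines, 8 mm thick, at x = +-16, y = +-35 mm, 85 mm high, flared outwards in x above 70 mm. The disc belongs in the 24 mm gap, axis along the rack's x, on two round bars (8 mm thick, y = +-35, axis 30 mm up); seated, its centre is 84 mm above the origin.
- remote: camera remote fixed to the shelf between rack and stand: grey box 130 mm (x) by 150 mm (y) by 45 mm high, with the joystick upright in the middle of its top. Origin under its centre on the shelf; its y axis is its left-right direction, its +y side faces the shelf's left (+y).
- stick_knob (a point): centre of the black ball, 36 mm diameter, on top of the joystick; 90 mm from the stick's pivot, 140 mm above the shelf when centred. The shaft below it is 14 mm thick.
- stick_pivot (a point): pivot of the joystick in the top of the remote, 50 mm above the remote's origin
- stick (a joint): sideways tilt of the joystick, rad: 0 centred, positive when the ball leans to the remote's +y, stops at +-0.5. A spring of 0.6 N m/rad centres it (about 3 N at the ball at 0.45 rad). Past 0.3 counts as well over.
- stick_fore (a joint): fore-and-aft tilt of the joystick, rad: 0 centred, positive when the ball leans to the remote's +x; same spring and stops. It drives nothing and should stay near 0.
- cradle (a point): padded cradle with a small black camera, 70 mm wide, at the end of the aluminium swing arm, 118 mm from the axis of its post, 220 mm above the shelf. Not to be touched. At rest the boom points to the robot. It swings about the post by 1.4 times the sideways stick tilt, to +y when the stick leans to +y, and returns as the stick centres (57 to 81 mm from rest at 0.35 to 0.5 rad of stick).
- snowman: white porcelain snowman with a dark hat, 84 mm diameter, 132 mm high, loose; origin under its centre. A bystander.
- evergreen: green resin cluster of three fir trees on a 100 mm round base, 150 mm high, loose; origin under its centre. A bystander.
- basering: chrome ring, 84 mm outside, 22 mm high, loose; origin under its centre. A bystander.
- globe_center (a point): centre of the frosted glass sphere, 90 mm diameter, that sits on the chrome ring, loose. A bystander.
There are look-alikes about, which are no part of the job. Of the things like the part that bears disc_center, leave any that is yellow; of the rest the larger one is meant.

How it is judged:
On the way, in this order (a step that is already met when the one before it is completed fails the run):
1. the disc stands upright on the rack's bars between its tines, let go (x of disc_center in the frame of rack between -0.014 and 0.014 m and y of disc_center in the frame of rack between -0.014 and 0.014 m and z of disc_center in the frame of rack between 0.0746 and 0.0926 m and angle between disc_center's own x axis and vertical between 1.2508 and 1.8908 rad and angle between the x axis of disc_center and the x axis of rack, either way round below 0.32 rad and contact force between the fingers and disc below 0.1 N and linear speed of disc below 0.03 m/s), for 0.3 s.
2. the stick is held well over (past 0.3 rad) straight towards the rack's side, the camera arm swung to that side (cradle more than 45 mm from its rest place), for 1.5 s (((y of rack in the frame of remote above 0 m and value of joint stick above 0.3 rad and distance of cradle from where it was at the start of the episode above 0.045 m) or (y of rack in the frame of remote below 0 m and value of joint stick below -0.3 rad and distance of cradle from where it was at the start of the episode above 0.045 m)) and value of joint stick_fore between -0.25 and 0.25 rad), for 1.5 s.
At the end, for the whole second after the job is handed in: The disc stands upright and still in the rack between the tines (centre within 14 mm of the slot's middle and 9 mm of its seated height, leaning less than 0.32 rad); the stick is released and back within 0.1 rad of centre both ways; the cradle is back within 18 mm of its rest place (x of disc_center in the frame of rack between -0.014 and 0.014 m and y of disc_center in the frame of rack between -0.014 and 0.014 m and z of disc_center in the frame of rack between 0.0746 and 0.0926 m and angle between disc_center's own x axis and vertical between 1.2508 and 1.8908 rad and angle between the x axis of disc_center and the x axis of rack, either way round below 0.32 rad and linear speed of disc below 0.03 m/s and value of joint stick between -0.1 and 0.1 rad and value of joint stick_fore between -0.1 and 0.1 rad and distance of cradle from where it was at the start of the episode below 0.018 m); the robot touches nothing.
It fails at once if an ornament (snowman, evergreens, chrome ring, glass sphere) is pushed more than 30 mm or tipped over (distance of any of snowman, evergreen, basering, globe_center from where it was at the start of the episode above 0.03 m or angle between any of snowman, evergreen, basering's own z axis and vertical above 0.4 rad).
It fails at once if the disc is dropped into the rack (falls faster than 0.7 m/s over it) (horizontal distance between disc_center and rack below 0.04 m and linear speed of disc above 0.7 m/s).
It fails at once if the stick is tilted past 0.25 rad away from the rack's side ((y of rack in the frame of remote above 0 m and value of joint stick below -0.25 rad) or (y of rack in the frame of remote below 0 m and value of joint stick above 0.25 rad)).
It fails at once if the robot touches the swing arm (contact force between any of the arm, the fingers and swingarm above 2 N).
It also fails if it takes over 64 s, if anything falls off the work surface, if the arm or the gripper's body presses on something with over 40 N, if the wrist force passes 120 N, or if a joint passes its speed limit or range.

ROBOT

A 6-joint arm with a two-finger parallel gripper is mounted at the origin on the work surface. World frame = base frame: x ahead of the robot, y to its left, z up, the work surface at z = 0. Lengths are in m, angles in rad, forces in N, time in s.
With the tool pointing down it reaches from about 0.275 to 0.75 m from the base axis. Payload 10.2 kg.
Tool frame: the origin (TCP) lies midway between the tips of the shut fingers; the grasp point (between the pads) lies 19 mm behind it (env.hold_point_z is the distance from the TCP to the grasp point, in m); z points along the fingers, y is the line along which they close (so a half turn about z gives the same grasp; the last joint's range is limited). The gripper opens to 85 mm and grips with 20 to 120 N. Pads are 22 mm wide; open, the fingers measure 114 mm over their backs; the gripper's body (76 mm by 85 mm) begins 54 mm behind the grasp point. The pads swing forward as they close: fully open they stand 13 mm farther back than shut.
Start: joints at [0.932, 0.313, 1.498, -0, 1.331, -0.223], TCP at [0.212, 0.48, 0.231] pointing down, gripper open.
Joint ranges: [-2.94, 2.94], [-0.97, 2.17], [0.19, 2.56], [-1.23, 4.37], [0.02, 3.11], [-2.88, 2.88]. Speed limits (rad/s): [2.39, 2.39, 3.01, 3.14, 3.14, 3.14].

INTERFACE

Orientations are given as a unit quaternion [x, y, z, w].
In Python, from bench import env, kinematics, monitor, eyes, job gives the robot as it stands. The module is installed in compiled form; this text tells all that it offers. Calls block until the motion is done:
- env.reach(position, orientation): joint-space move of the TCP to a pose.
- env.movel(position, velocity=0.15, frame=None, guard=None): straight line of the TCP; frame=None keeps the orientation; velocity is the mean speed in m/s. With guard (N) it stops when the force on the tool has changed by that much, and returns True; else False.
- env.set_joints(angles): joint-space move.
- env.release() and env.close_gripper(effort=None): open the fingers fully, or close them until they stop; effort is the grip in N (None keeps the last).
- env.hold(seconds).
- kinematics.ik(position, orientation): joint angles nearest the present ones, or None.
- monitor.sense(): the state.
- eyes.grab_frame(name): name is "scene" or "side" or "wrist"; returns a dict with "frame" (400x640x3 uint8, red, green, blue), "mtx" (3x3 intrinsics, pixels), "view" (4x4, takes a point from world to camera coordinates). Camera axes: x right, y down, z forward; pixel columns grow to the right and rows downward; lengths in m; the calibration is good to about 2 mm. The wrist camera is an equidistant fisheye: a pixel r from the principal point sees the ray r / f radians off the axis. A picture is of the moment at which its call begins. There is no depth.
A pose or a line that the arm cannot do raises env.MotionError and nothing moves.
- job.hand_in(): hands the job in; it is judged then, once.
The state is a dict: "clock": time; "joints": joint angles; "qvel": joint speeds; "joint_efforts": joint torques, N m; "position": TCP position; "ee_rot": TCP orientation; "contact_force": force on the tool from outside, world axes, zero at the start; "ft_torque": the same for the moment, N m; "finger_gap": opening from 0.0 (shut) to 1.0 (fully open); "gripper_force": force on a finger pad.
Only numpy, scipy, OpenCV 4.12 (cv2) and the standard library are available. Lean on these libraries where they do the work, as an engineer would, in place of code of your own. Each camera call takes 0.05 s, during which the arm holds its last target. There are 200 camera calls.

## Working session

There is one attempt and no reset: what is moved stays moved. The work goes in short steps, each a Python script; the robot and the scene stay as the last script left them, time stands still between calls to the robot, and variables do not carry over. Pictures are saved under pics/ and viewed, at most 14 in all, crops included, and the job is handed in when it is done.

```bash
mkdir -p pics; python3 - <<'E'
from bench import env, kinematics, monitor, eyes, job
import cv2,numpy as np
for n in("scene","side","wrist"):
    d=eyes.grab_frame(n); cv2.imwrite(f"pics/{n}0.png",d["frame"][:,:,::-1]); np.savez(f"pics/{n}0.npz",**d)
    print(n,d["mtx"].round(1).tolist(),d["view"].round(3).tolist())
s=monitor.sense();print(s["clock"],s["position"],s["ee_rot"],env.hold_point_z)
E
```

```text
scene [[466.5, 0.0, 320.9], [0.0, 466.5, 204.6], [0.0, 0.0, 1.0]] [[-0.497, 0.868, -0.013, 0.318], [0.709, 0.397, -0.583, -0.344], [-0.501, -0.299, -0.812, 1.682], [0.0, 0.0, 0.0, 1.0]]
side [[456.5, 0.0, 318.9], [0.0, 456.5, 205.3], [0.0, 0.0, 1.0]] [[-0.922, -0.388, -0.002, 0.559], [-0.29, 0.694, -0.659, 0.275], [0.257, -0.607, -0.752, 1.24], [0.0, 0.0, 0.0, 1.0]]
wrist [[309.7, 0.0, 321.6], [0.0, 309.7, 201.0], [0.0, 0.0, 1.0]] [[0.404, 0.915, -0.001, -0.525], [0.866, -0.382, 0.324, -0.042], [0.296, -0.132, -0.946, 0.382], [0.0, 0.0, 0.0, 1.0]]
0.15 [0.21197374 0.48011725 0.23088027] [ 2.06401293e-01  9.78467315e-01 -4.30408364e-04 -1.87464925e-04] 0.0187
```

View pics/scene0.png

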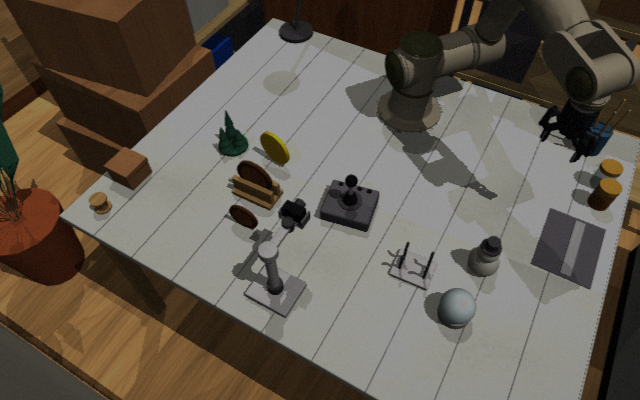

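View pics/side0.png

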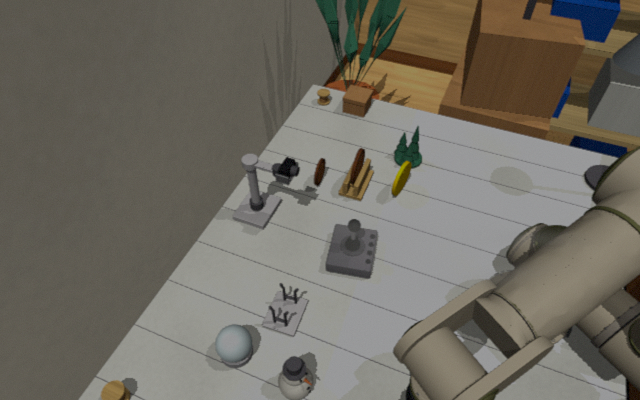

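The brown disc in the pine stand is at scene (255,173). The look-alikes are a yellow disc at (275,148) and a smaller brown one at (243,216). The larger non-yellow disc, the one in the stand, fits the description. The remote is at (350,205) and the rack at (412,268). I'll confirm in an enlarged crop.

```bash
python3 - <<'E'
import cv2,numpy as np
def crop(f,x,y,w,h,s): 
    c=cv2.resize(cv2.imread(f)[y:y+h,x:x+w],None,fx=s,fy=s,interpolation=cv2.INTER_CUBIC)
    c=np.clip(c*1.5,0,255).astype(np.uint8)
    for k in range(0,w,10): cv2.line(c,(k*s,0),(k*s,6 if k%50 else 14),(0,0,255),1); 
    for k in range(0,h,10): cv2.line(c,(0,k*s),(6 if k%50 else 14,k*s),(0,0,255),1)
    return c
a=np.hstack([crop("pics/scene0.png",220,125,80,60,5),crop("pics/scene0.png",380,235,80,60,5)])
b=np.hstack([crop("pics/side0.png",330,140,80,60,5),crop("pics/side0.png",250,280,80,60,5)])
cv2.imwrite("pics/c1.png",np.vstack([a,b]))
E
```

```text
(no output)
```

View pics/c1.png

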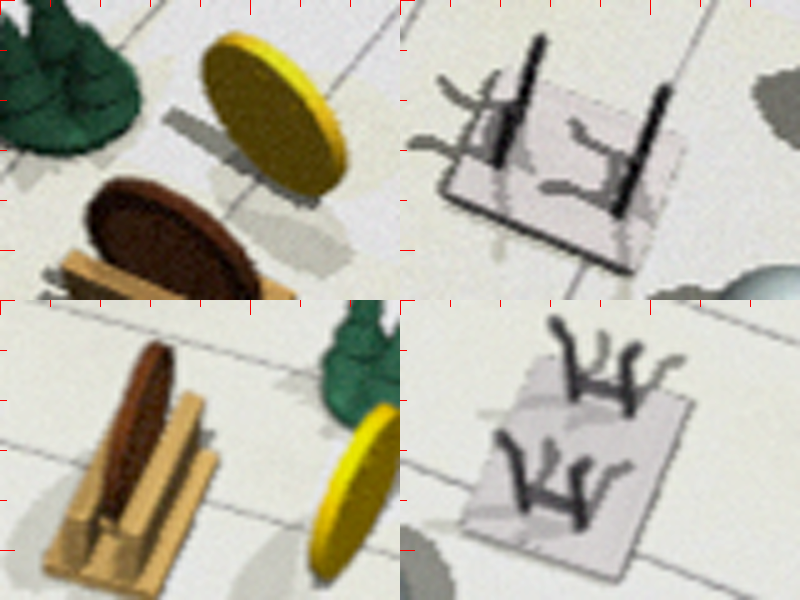

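The crop confirms that the stand holds the larger brown disc. It also gives the rack's foot corners and the stand's walls, which I now turn into world positions.

```bash
cat > h.py <<'E'
import numpy as np,cv2
def ray(d,u,v,fish=False):
    K,V=d["mtx"],d["view"]; x=(u-K[0,2])/K[0,0];y=(v-K[1,2])/K[1,1]
    if fish:
        t=np.hypot(x,y); s=np.sin(t)/max(t,1e-9); c=np.array([x*s,y*s,np.cos(t)])
    else: c=np.array([x,y,1.])
    R=V[:3,:3]; return -R.T@V[:3,3], R.T@c/np.linalg.norm(c)
def plane(d,u,v,z,fish=False):
    o,r=ray(d,u,v,fish); return o+r*(z-o[2])/r[2]
def tri(ps):
    A=0;b=0
    for o,r in ps:
        P=np.eye(3)-np.outer(r,r);A=A+P;b=b+P@o
    return np.linalg.solve(A,b)
def proj(d,p,fish=False):
    K,V=d["mtx"],d["view"];c=V[:3,:3]@p+V[:3,3]
    if fish:
        q=np.hypot(c[0],c[1]);t=np.arctan2(q,c[2]);x,y=c[:2]/q*t
    else:x,y=c[:2]/c[2]
    return np.array([K[0,0]*x+K[0,2],K[1,1]*y+K[1,2]])
E
python3 - <<'E'
from h import *
np.set_printoptions(precision=4,suppress=True)
S=dict(np.load("pics/scene0.npz"));D=dict(np.load("pics/side0.npz"))
print("rack side");print(np.array([plane(D,*p,.012) for p in[(278,291),(309,300.4),(294.2,335.5),(263,325.2)]]))
print("rack scene");print(np.array([plane(S,*p,.012) for p in[(388,272.6),(426,288.6),(437,265),(400,248.6)]]))
print("stand wall side");print(np.array([plane(D,*p,.065) for p in[(355.6,186),(369,159.4),(346.4,182.4)]]))
for n,d,r in(("scene",S,(225,150,290,210)),("side",D,(340,140,385,200))):
    f=cv2.cvtColor(cv2.cvtColor(d["frame"],cv2.COLOR_RGB2BGR),cv2.COLOR_BGR2HSV)
    m=np.zeros(f.shape[:2],np.uint8);x0,y0,x1,y1=r
    sub=f[y0:y1,x0:x1]; m[y0:y1,x0:x1]=((sub[...,0]<14)|(sub[...,0]>170))&(sub[...,1]>90)&(sub[...,2]<140)
    k,l,st,c=cv2.connectedComponentsWithStats(m);i=1+np.argmax(st[1:,4]);ys,xs=np.where(l==i)
    j=ys.argmin();print(n,st[i],"top",xs[ys==ys.min()].mean(),ys.min(),"left",xs.min(),ys[xs==xs.min()].mean(),"right",xs.max(),ys[xs==xs.max()].mean(),"bot",xs[ys==ys.max()].mean(),ys.max())
    # black knob blob
    x0,y0,x1,y1=(335,170,365,195) if n=="scene" else (335,212,370,242)
    g=d["frame"][y0:y1,x0:x1].max(2)
    ys,xs=np.where(g<45);print("knob",xs.mean()+x0,ys.mean()+y0,len(xs),xs.min()+x0,xs.max()+x0,ys.min()+y0,ys.max()+y0)
s=8
def crop(d,x,y,w,h,s):
    c=cv2.resize(d["frame"][y:y+h,x:x+w,::-1],None,fx=s,fy=s,interpolation=cv2.INTER_CUBIC);c=np.clip(c*1.6,0,255).astype(np.uint8)
    for k in range(0,w,10): cv2.line(c,(k*s,0),(k*s,6 if k%50 else 14),(0,0,255),1)
    for k in range(0,h,10): cv2.line(c,(0,k*s),(6 if k%50 else 14,k*s),(0,0,255),1)
    return c
cv2.imwrite("pics/c2.png",np.hstack([crop(S,225,155,70,60,5),crop(S,315,170,70,60,5)]))
cv2.imwrite("pics/c2.png",np.vstack([cv2.imread("pics/c2.png"),np.hstack([crop(D,320,215,70,60,5),crop(D,330,145,70,60,5)])]))
E
```

```text
rack side
[[0.6361 0.2216 0.012 ]
 [0.5454 0.2153 0.012 ]
 [0.5399 0.323  0.012 ]
 [0.6271 0.3285 0.012 ]]
rack scene
[[0.6403 0.2137 0.012 ]
 [0.6338 0.3232 0.012 ]
 [0.5519 0.3224 0.012 ]
 [0.5541 0.2111 0.012 ]]
stand wall side
[[ 0.5598 -0.1892  0.065 ]
 [ 0.5601 -0.3226  0.065 ]
 [ 0.5923 -0.1929  0.065 ]]
scene [238 161  34  29 454] top 246.0 161 left 238 168.0 right 271 183.5 bot 269.0 189
knob 348.63963963963965 185.3783783783784 222 335 361 175 194
side [351 149  13  33 163] top 361.0 149 left 351 176.85714285714286 right 363 153.0 bot 352.5 181<stdin>:16: RuntimeWarning: Mean of empty slice.
  ret = ret.dtype.type(ret / rcount)
Traceback (most recent call last):
ValueError: zero-size array to reduction operation minimum which has no identity
```

```bash
python3 - <<'E'
from h import *
np.set_printoptions(precision=4,suppress=True)
S=dict(np.load("pics/scene0.npz"));D=dict(np.load("pics/side0.npz"));W=dict(np.load("pics/wrist0.npz"))
print("cradle",tri([ray(S,293,212),ray(D,287,170)]),plane(S,293,212,.22),plane(D,287,170,.22))
print("post",tri([ray(S,268,250),ray(D,251,160)]))
print("knob",tri([ray(S,351,182),ray(D,354,227)]),plane(S,351,182,.14),plane(D,354,227,.14))
print("disc top side",plane(D,361,149,.144),"scene",plane(S,246,161,.144))
print("snow",plane(S,484,275,0),"tree",plane(S,232,150,0),"yellow",plane(S,275,165,0),"small",plane(S,243,228,0),"globe",plane(S,457,308,.06))
print("wcam",-W["view"][:3,:3].T@W["view"][:3,3])
def crop(d,x,y,w,h,s):
    c=cv2.resize(d["frame"][y:y+h,x:x+w,::-1],None,fx=s,fy=s,interpolation=cv2.INTER_CUBIC);c=np.clip(c*1.6,0,255).astype(np.uint8)
    for k in range(0,w,10): cv2.line(c,(k*s,0),(k*s,6 if k%50 else 14),(0,0,255),1)
    for k in range(0,h,10): cv2.line(c,(0,k*s),(6 if k%50 else 14,k*s),(0,0,255),1)
    return c
t=np.hstack([crop(S,225,155,70,60,5),crop(S,315,170,70,60,5)])
cv2.imwrite("pics/c2.png",np.vstack([t,np.hstack([crop(D,320,215,70,60,5),crop(D,330,145,70,60,5)])]))
E
```

```text
cradle [ 0.7148 -0.032   0.2219] [ 0.7121 -0.0353  0.22  ] [ 0.716  -0.0307  0.22  ]
post [ 0.8312 -0.0314  0.2157]
knob [0.4933 0.0171 0.1293] [0.5    0.0193 0.14  ] [0.4913 0.027  0.14  ]
disc top side [ 0.5776 -0.2757  0.144 ] scene [ 0.5829 -0.2819  0.144 ]
snow [0.5103 0.4466 0.    ] tree [ 0.4728 -0.4424  0.    ] yellow [ 0.4576 -0.2788  0.    ] small [ 0.7115 -0.2274  0.    ] globe [0.6705 0.413  0.06  ]
wcam [0.1353 0.5143 0.374 ]
```

View pics/c2.png

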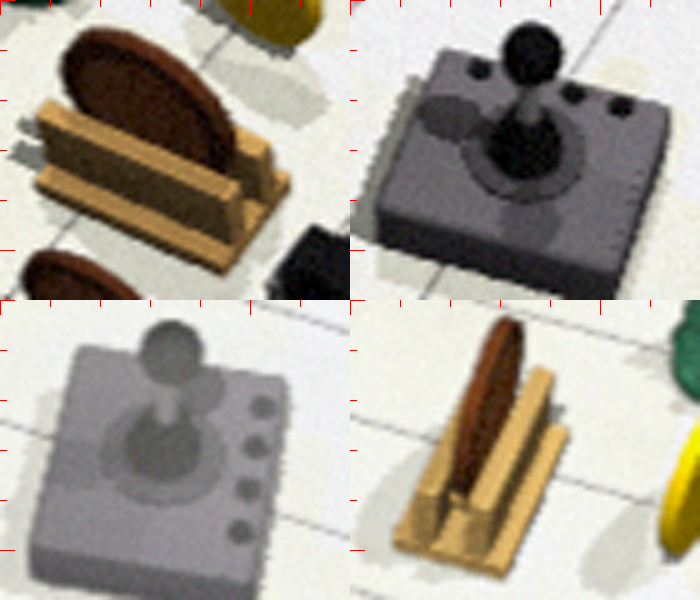

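```bash
python3 - <<'E'
from h import *
np.set_printoptions(precision=4,suppress=True)
S=dict(np.load("pics/scene0.npz"));D=dict(np.load("pics/side0.npz"))
print("knob",tri([ray(S,351.2,180.6),ray(D,354.2,225.4)]),plane(S,351.2,180.6,.14),plane(D,354.2,225.4,.14))
for n,d,c in(("S",S,[(333,180),(378.6,190.6),(368.4,225),(321,212.4)]),("D",D,[(336,224.4),(377.4,231),(371,271),(326.4,265)])):
    p=np.array([plane(d,*q,.045)for q in c]);print(n,p[:,:2].tolist(),p.mean(0))
print("wallS",plane(S,235,176.6,.065),plane(S,271.4,192.6,.065))
print("wallD",plane(D,355.6,185.8,.065),plane(D,368.4,159.6,.065))
from bench import env,monitor,eyes
q=np.array([.7071,.7071,0,0])
env.reach([.5,-.26,.27],q)
d=eyes.grab_frame("wrist");np.savez("pics/w1.npz",**d);cv2.imwrite("pics/w1.png",d["frame"][:,:,::-1])
print(monitor.sense()["clock"],monitor.sense()["joints"])
for p in([.576,-.256,.144],[.576,-.256+.06,.084]):print(proj(d,np.array(p),True))
E
```

```text
knob [0.4933 0.0172 0.1361] [0.4953 0.0175 0.14  ] [0.4927 0.0215 0.14  ]
S [[0.4514336904749717, -0.06445551816131173], [0.42000205069318, 0.07587992182111924], [0.5465989608524975, 0.10435918384470882], [0.5750303249231239, -0.03632893188457603]] [0.4983 0.0199 0.045 ]
D [[0.5655335642150623, -0.03468929024095668], [0.4429451556139944, -0.05872793398533793], [0.4158142485648333, 0.0819847062954252], [0.5371454821629644, 0.11132092541034233]] [0.4904 0.025  0.045 ]
wallS [ 0.6001 -0.3246  0.065 ] [ 0.597  -0.1936  0.065 ]
wallD [ 0.5601 -0.19    0.065 ] [ 0.5616 -0.3209  0.065 ]
3.0 [-0.6863  0.3755  1.3101  0.0001  1.456  -0.6873]
[403.4704 189.1421]
[392.6936 119.5301]
```

View pics/w1.png

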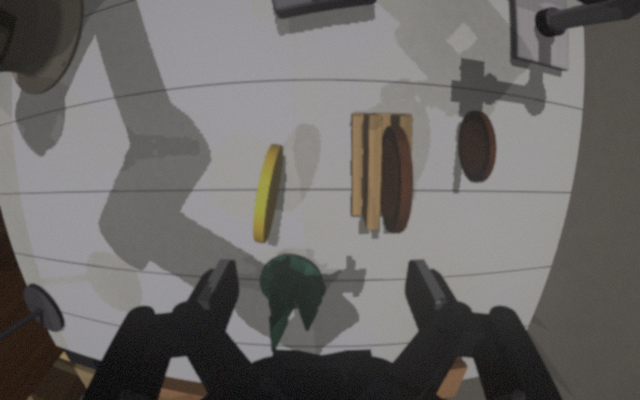

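The wrist view shows the disc in the stand at about (397,180), the yellow one at (268,193) and the small one at (477,145). I'll move over the disc and measure its rim from there.

```bash
cat >> h.py <<'E'
def brown(f,x0,y0,x1,y1):
    h=cv2.cvtColor(np.ascontiguousarray(f[:,:,::-1]),cv2.COLOR_BGR2HSV);m=np.zeros(h.shape[:2],np.uint8)
    s=h[y0:y1,x0:x1];m[y0:y1,x0:x1]=((s[...,0]<12)|(s[...,0]>168))&(s[...,1]>80)&(s[...,2]<150)
    k,l,st,c=cv2.connectedComponentsWithStats(m);return l==1+np.argmax(st[1:,4])
E
python3 - <<'E'
from h import *
np.set_printoptions(precision=4,suppress=True)
from bench import env,monitor,eyes
q=np.array([.7071,.7071,0,0])
env.movel([.578,-.30,.27],.15)
d=eyes.grab_frame("wrist");np.savez("pics/w2.npz",**d);cv2.imwrite("pics/w2.png",d["frame"][:,:,::-1])
u,v=proj(d,np.array([.578,-.257,.144]),True);print(u,v)
m=brown(d["frame"],int(u)-50,0,int(u)+50,300)
ys,xs=np.where(m);print(len(xs),xs.min(),xs.max(),ys.min(),ys.max())
for y in range(ys.min(),ys.max()+1,6):
    r=xs[ys==y]
    if len(r):print(y,r.min(),r.max(),plane(d,r.min(),y,.144,True)[:2],plane(d,r.max()+1,y,.144,True)[:2])
c=cv2.resize(d["frame"][60:260,220:420,::-1],None,fx=3,fy=3);cv2.imwrite("pics/w2c.png",np.clip(c*1.5,0,255).astype(np.uint8))
E
```

```text
322.30694350592347 145.89095967543363
872 317 331 90 183
90 318 318 [ 0.5743 -0.2081] [ 0.5752 -0.2081]
96 318 326 [ 0.5743 -0.2133] [ 0.582  -0.2133]
102 319 330 [ 0.5752 -0.2185] [ 0.5854 -0.2185]
108 318 328 [ 0.5743 -0.2237] [ 0.5837 -0.2237]
114 318 329 [ 0.5743 -0.229 ] [ 0.5846 -0.229 ]
120 318 330 [ 0.5743 -0.2342] [ 0.5855 -0.2342]
126 318 329 [ 0.5743 -0.2395] [ 0.5846 -0.2394]
132 319 328 [ 0.5751 -0.2447] [ 0.5838 -0.2447]
138 318 330 [ 0.5742 -0.25  ] [ 0.5856 -0.25  ]
144 318 330 [ 0.5742 -0.2553] [ 0.5856 -0.2553]
150 320 330 [ 0.576  -0.2607] [ 0.5856 -0.2606]
156 318 330 [ 0.5742 -0.266 ] [ 0.5857 -0.266 ]
162 320 331 [ 0.576  -0.2715] [ 0.5866 -0.2714]
168 320 328 [ 0.576  -0.2769] [ 0.584  -0.2769]
174 320 329 [ 0.5759 -0.2824] [ 0.5849 -0.2824]
180 322 330 [ 0.5777 -0.288 ] [ 0.5858 -0.288 ]
```

View pics/w2c.png

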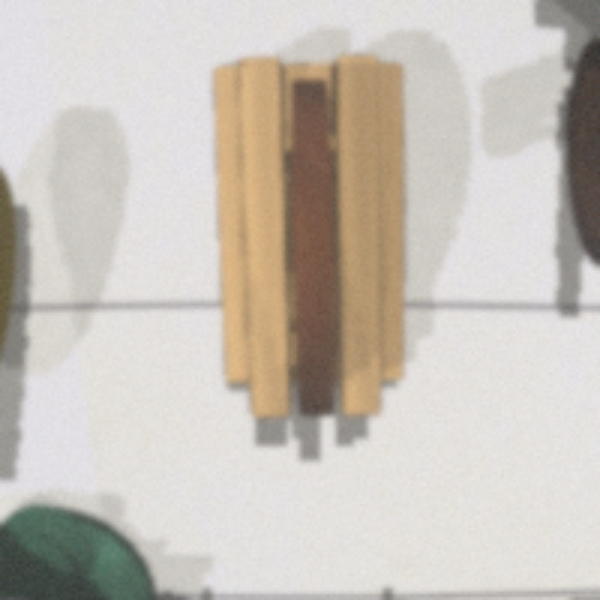

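```bash
python3 - <<'E'
from h import *
np.set_printoptions(precision=4,suppress=True)
from bench import env,monitor,eyes
d=dict(np.load("pics/w2.npz"))
a=plane(d,308,79.3,.065,True);b=plane(d,310,197.8,.065,True);print(a,b);yc=(a[1]+b[1])/2
yaw=.02;h=np.pi/4+yaw/2;q=np.array([np.cos(np.pi/4-0)*1,0,0,0])
from scipy.spatial.transform import Rotation as R
q=(R.from_euler('z',yaw)*R.from_quat([.70710678,.70710678,0,0])).as_quat()
env.reach([.580,yc,.25],q)
hit=env.movel([.580,yc,.102],.1,guard=8);print(hit,monitor.sense()["position"],yc)
if not hit:
    env.close_gripper(50);s=monitor.sense();print(s["finger_gap"],s["gripper_force"],s["contact_force"])
    env.movel([.580,yc,.32],.12)
    s=monitor.sense();print(s["finger_gap"],s["gripper_force"],s["contact_force"],s["clock"])
    env.movel([.54,-.1,.32],.2);env.movel([.55,.165,.32],.2)
    d=eyes.grab_frame("wrist");np.savez("pics/w3.npz",**d);cv2.imwrite("pics/w3.png",np.clip(d["frame"][:,:,::-1]*1.5,0,255).astype(np.uint8))
    print(monitor.sense()["clock"])
    for x in(-.016,.016):
        for y in(-.035,.035):print(proj(d,np.array([.591+x,.27+y,.085]),True))
E
```

```text
[ 0.5624 -0.1938  0.065 ] [ 0.5635 -0.3311  0.065 ]
False [ 0.5802 -0.2626  0.1026] -0.2624127466405229
0.13028297453323193 50.218613147735596 [-1.0302 -0.4583  0.7578]
0.1356556909587434 50.16174674034119 [-1.1478  0.3722 -0.6987] 8.3333
10.8417
[343.6733 109.9314]
[345.0646  53.0728]
[369.8818 110.9895]
[371.6234  54.5043]
```

View pics/w3.png

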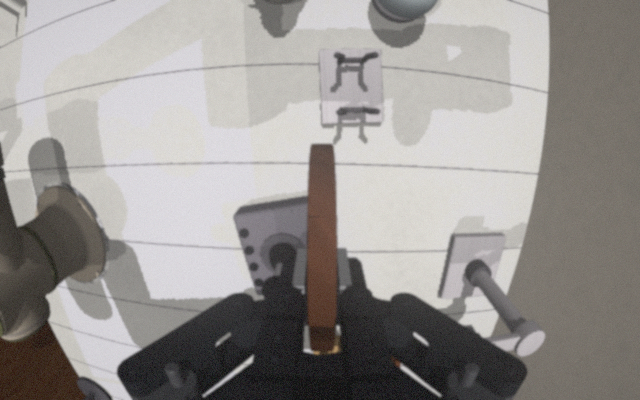

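The disc is held at (322,240) and the rack is at (350,85). I'll take an enlarged crop of the rack.

```bash
python3 - <<'E'
from h import *
d=dict(np.load("pics/w3.npz"));s=8
c=cv2.resize(d["frame"][40:140,300:400,::-1],None,fx=6,fy=6,interpolation=cv2.INTER_CUBIC);c=np.clip(c*1.8,0,255).astype(np.uint8)
for k in range(0,100,10): cv2.line(c,(k*6,0),(k*6,8),(0,0,255),1);cv2.line(c,(0,k*6),(8,k*6),(0,0,255),1)
cv2.imwrite("pics/w3c.png",c)
E
```

```text
(no output)
```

View pics/w3c.png

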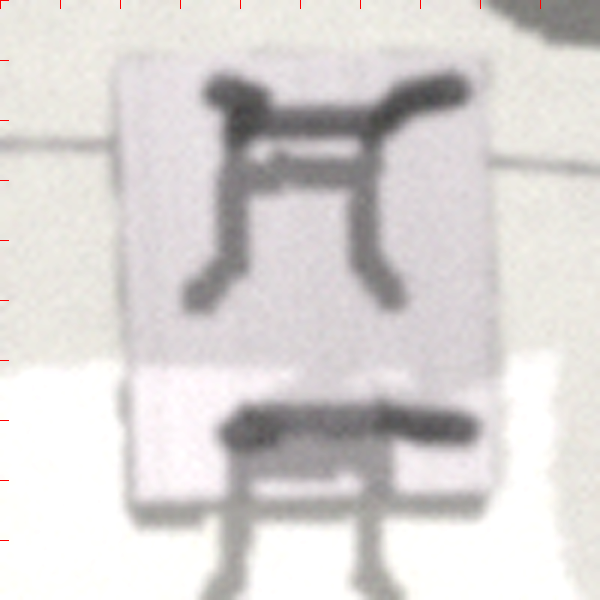

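```bash
python3 - <<'E'
from h import *
np.set_printoptions(precision=4,suppress=True)
d=dict(np.load("pics/w3.npz"))
P=lambda x,y,z:plane(d,300+x/6,40+y/6,z,True)
f=np.array([P(*p,.012)for p in[(117,57),(485,60),(488,495),(130,500)]]);print(f,f.mean(0))
t=[(P(218,90,.083)+P(458,88,.083))/2,(P(234,432,.083)+P(465,428,.083))/2];print("tips",t,sum(t)/2)
b=[P(240,125,.03),P(375,120,.03),P(243,430,.03),P(378,425,.03)];print("bars",np.array(b),sum(b)/4)
m=brown(d["frame"],290,130,350,340);ys,xs=np.where(m);print(ys.min())
for y in range(ys.min(),ys.min()+40,6):
    r=xs[ys==y];o=ray(d,(r.min()+r.max()+1)/2,y,True);tt=[];
    # disc spans known thickness 12mm: range from width
    print(y,r.min(),r.max(),plane(d,(r.min()+r.max()+1)/2,y,.302,True))
from bench import monitor;s=monitor.sense();print(s["position"],s["ee_rot"],s["finger_gap"])
E
```

```text
[[0.5438 0.3202 0.012 ]
 [0.6316 0.3237 0.012 ]
 [0.636  0.2163 0.012 ]
 [0.5488 0.212  0.012 ]] [0.5901 0.2681 0.012 ]
tips [array([0.5889, 0.304 , 0.083 ]), array([0.5932, 0.2336, 0.083 ])] [0.591  0.2688 0.083 ]
bars [[0.5722 0.3019 0.03  ]
 [0.603  0.3046 0.03  ]
 [0.5745 0.2305 0.03  ]
 [0.6058 0.2328 0.03  ]] [0.5889 0.2674 0.03  ]
179
179 310 311 [0.5434 0.2053 0.302 ]
185 310 327 [0.5477 0.202  0.302 ]
191 310 333 [0.5494 0.1987 0.302 ]
197 310 333 [0.5495 0.1952 0.302 ]
203 309 333 [0.5493 0.1917 0.302 ]
209 309 334 [0.5496 0.1882 0.302 ]
215 309 333 [0.5494 0.1846 0.302 ]
[0.5501 0.1642 0.3201] [ 0.7004  0.7137 -0.      0.0001] 0.1341463052323507
```

```bash
python3 - <<'E'
from h import *
np.set_printoptions(precision=4,suppress=True)
from bench import env,monitor,eyes
from scipy.spatial.transform import Rotation as R
q=(R.from_euler('z',.045)*R.from_quat([.70710678,.70710678,0,0])).as_quat()
x,y=.5905,.268
env.reach([x,y,.28],q)
env.movel([x,y,.19],.1)
hit=env.movel([x,y,.116],.05,guard=6);print(hit,monitor.sense()["position"])
if not hit:
    hit=env.movel([x,y,.1015],.02,guard=5)
s=monitor.sense();print(hit,s["position"],s["contact_force"],s["clock"])
for n in("side","scene"):
    d=eyes.grab_frame(n);np.savez(f"pics/{n}4.npz",**d)
    x0,y0=(235,240) if n=="side" else (365,200)
    c=cv2.resize(d["frame"][y0:y0+110,x0:x0+110,::-1],(400,400),interpolation=cv2.INTER_CUBIC);c=np.clip(c*1.6,0,255).astype(np.uint8)
    o=c if n=="side" else np.hstack([o,c])
cv2.imwrite("pics/p4.png",o)
E
```

```text
False [0.5906 0.268  0.1163]
True [0.5904 0.2684 0.1022] [1.5001 2.3428 2.8903] 14.7167
```

View pics/p4.png

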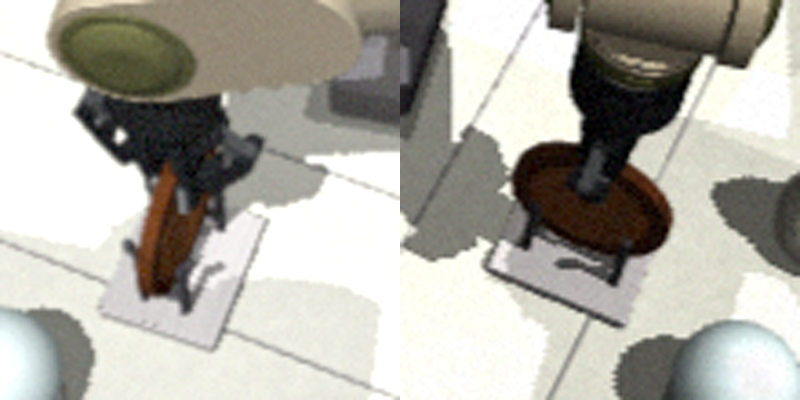

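The disc sits between the tines, on the bars at the expected height. I'll release it, back off and look from above.

```bash
python3 - <<'E'
from h import *
np.set_printoptions(precision=4,suppress=True)
from bench import env,monitor,eyes
from scipy.spatial.transform import Rotation as R
env.release();print(monitor.sense()["contact_force"])
p=monitor.sense()["position"];env.movel([p[0],p[1],.28],.1)
env.close_gripper(20)
q=(R.from_euler('z',.21)*R.from_quat([.70710678,.70710678,0,0])).as_quat()
env.reach([.503,-.040,.25],q)
for n in("side","scene"):
    d=eyes.grab_frame(n);np.savez(f"pics/{n}5.npz",**d)
    x0,y0=(235,240) if n=="side" else (365,200)
    c=cv2.resize(d["frame"][y0:y0+110,x0:x0+110,::-1],(400,400),interpolation=cv2.INTER_CUBIC);c=np.clip(c*1.6,0,255).astype(np.uint8)
    o=c if n=="side" else np.hstack([o,c])
d=eyes.grab_frame("wrist");np.savez("pics/w5.npz",**d)
c=cv2.resize(d["frame"][:250,120:520,::-1],(800,500));o=cv2.resize(o,None,fx=.5,fy=.5)
c=np.clip(c*1.6,0,255).astype(np.uint8);o=cv2.copyMakeBorder(o[:100*2],0,0,0,400,0)
cv2.imwrite("pics/p5.png",np.vstack([c,o])[:600] if 0 else np.vstack([c[:390],o]))
print(monitor.sense()["clock"],proj(d,np.array([.494,.02,.14]),True))
E
```

```text
[ 0.1208 -0.046  -1.0102]
19.6 [325.7576 128.0794]
```

View pics/p5.png

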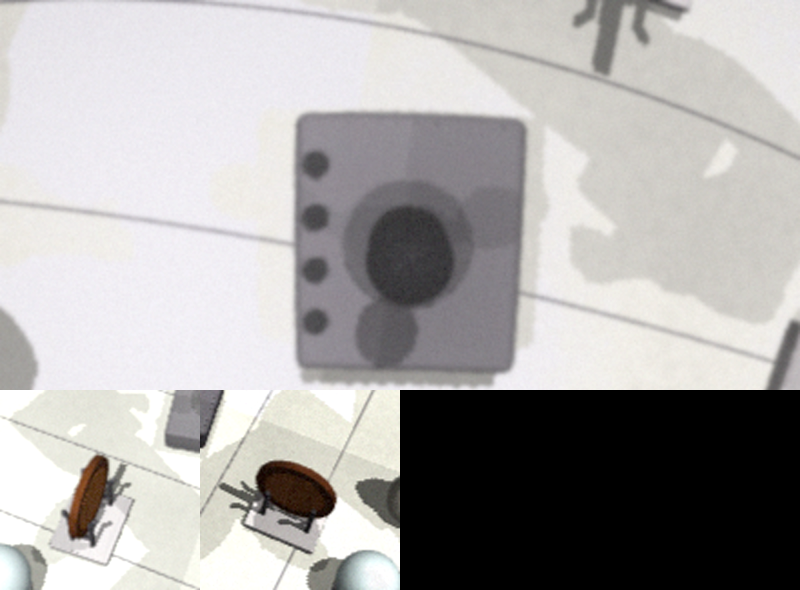

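The disc stands upright in the rack. The knob, at wrist pixel (325,128), matches the estimate, and the box is square to the tool. Next I push the stick towards +y, the rack's side.

```bash
python3 - <<'E'
from h import *
np.set_printoptions(precision=4,suppress=True)
from bench import env,monitor,eyes
k=np.array([.494,.020]);e=np.array([-np.sin(.21),np.cos(.21)])
P=lambda s,z:[*(k+e*s),z]
env.movel(P(-.052,.2),.1);env.movel(P(-.052,.118),.08)
f0=monitor.sense()["contact_force"]
env.movel(P(.008,.118),.05)
s=monitor.sense();print(s["clock"],s["contact_force"]-f0,s["position"])
def sh(n):
    d=eyes.grab_frame(n);np.savez(f"pics/{n}6.npz",**d);return d
d=sh("side");d2=sh("scene")
c=[cv2.resize(i["frame"][y:y+130,x:x+180,::-1],(400,289)) for i,x,y in((d,230,140),(d2,230,150))]
cv2.imwrite("pics/p6.png",np.clip(np.hstack(c)*1.5,0,255).astype(np.uint8))
E
```

```text
22.7833 [ 1.3232 -3.5353 -1.8104] [0.4924 0.0276 0.118 ]
```

View pics/p6.png

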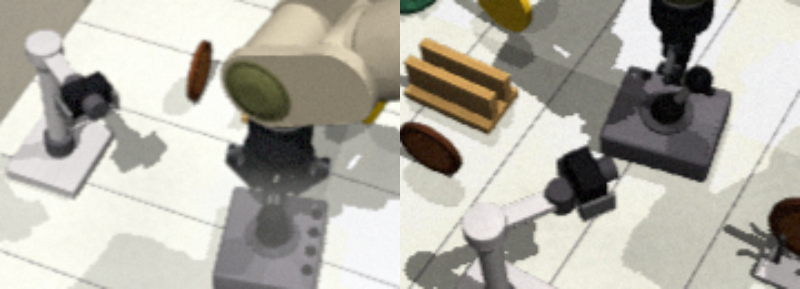

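```bash
python3 - <<'E'
from h import *
S=dict(np.load("pics/scene6.npz"))
p=plane(S,364,185,.132)[:2]-[.494,.02];print(p,p@[-.208,.978],p@[.978,.208],"cradle moved",np.linalg.norm(plane(S,313,227,.22)-plane(S,293,212,.22)))
from bench import env,monitor
env.hold(2.8)
k=np.array([.494,.020]);e=np.array([-np.sin(.21),np.cos(.21)])
P=lambda s,z:[*(k+e*s),z]
env.movel(P(-.055,.118),.04);env.movel(P(-.055,.28),.12)
s=monitor.sense();print(s["clock"],s["contact_force"])
E
python3 - <<'E'
from h import *
from bench import env,monitor,eyes
env.hold(.5)
o=[]
for n,x,y in(("side",230,140),("scene",230,150)):
    d=eyes.grab_frame(n);o.append(cv2.resize(d["frame"][y:y+220,x:x+220,::-1],(400,400)))
cv2.imwrite("pics/p7.png",np.clip(np.hstack(o)*1.5,0,255).astype(np.uint8))
E
```

```text
[-0.00808335  0.0336393 ] 0.034580570843755216 -0.0009085430635083389 cradle moved 0.06711652091173284
28.9083 [-0.74669974 -0.53654863  0.20135993]
```

View pics/p7.png

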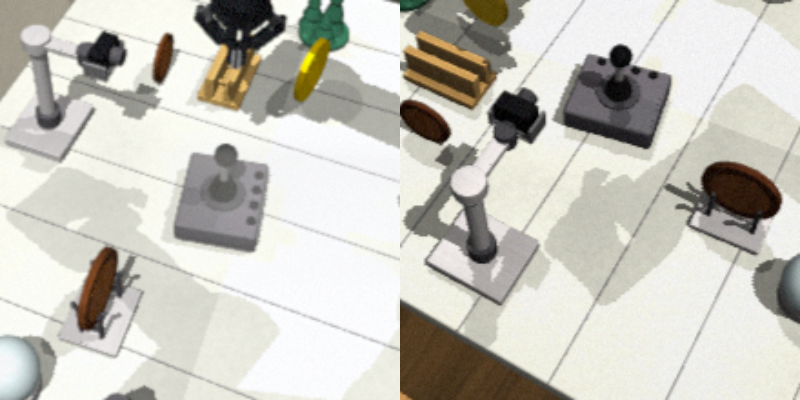

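The stick reached about 0.39 rad and the cradle moved 67 mm. Both are now back at centre, the disc is upright in the rack, and the gripper is clear.

```bash
python3 -c "
from bench import job
print(job.hand_in())"
```

```text
the job is handed in; nothing more can be done
None
```

The job is handed in, with no verdict shown: the disc stands upright in the rack, and the stick was held about 0.39 rad towards the rack for about three seconds before it and the camera arm returned to the middle.

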